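# Clear and spring open the fastener cabinet lid

## Task

The bit case has been left lying on the larger of the two push-to-open lids of the low blue fastener cabinet. Without picking it up, push the case sideways with the fingers onto the plain deck between the two lids, so that it lies flat and clear of both, and only then press the ribbed front of the larger lid down until its catch lets go and the spring lifts it ajar. Leave the lid ajar, the smaller lid shut and everything else standing where it is.

Things in the scene. Friction and masses are not known exactly. Their poses are not given: they have to be found in the camera images.
- cabinet: Middle part of the fixed low blue cabinet: 200 (x) by 150 (y) by 90 mm high, its flat top the plain deck. Origin under its centre, on the table; x points from front (robot side) to back, y along the cabinet. The lidded units stand hard against it left and right, tops level with the deck; shut lids stand 1 mm higher, so things slide off a lid onto the deck.
- big_unit: Fixed unit with the larger lid, 200 by 170 by 90 mm, axes as the cabinet's; origin under its centre on the table, 160 mm from the cabinet's along its y, at the left or the right (varies). Its grey framed lid with clear window is 130 (x) by 150 mm (y), 8 mm thick; front edge 75 mm before the unit's centre, hinge along the back edge 55 mm behind it.
- small_unit: Fixed unit with the smaller lid, 200 by 170 by 90 mm, at the other side of the cabinet; same kind of lid with the same catch, 130 mm (x) by 90 mm (y). To be left shut.
- big_lid (a joint): Angle of the larger lid, rad: 0 shut, negative pressed in (stop at -0.05, 6 mm at the front edge), positive open. Touch latch: pressed at the ribs with 5 to 6 N it sinks 3 to 4 mm, the catch lets go, and as the finger rises the spring lifts it to its stop at 0.40, front edge 50 mm up. It does not latch again. The case's weight does not trip it; a finger bearing down may.
- big_lid_press (a point): Where to press: point on top of the larger lid at its three small moulded ribs, midway along the front edge and 25 mm in from it; moves with the lid. 91 mm above the table when shut.
- small_lid (a joint): Angle of the smaller lid, rad, same meaning; it must stay shut (near 0).
- small_lid_press (a point): The same ribbed point on the smaller lid.
- bit_case: Loose flat case for screwdriver bits, black tray with a clear cover, a plain block 140 mm (its x) by 55 mm (its y) by 30 mm high, about 0.2 kg; origin in the middle of its underside. Starts lying flat on the larger lid, its length roughly along the cabinet's x (within about 0.35 rad).
- case_end_a (a point): Middle of the lower edge of the case's +x short end, 70 mm from its origin.
- case_end_b (a point): Middle of the lower edge of the case's -x short end, 70 mm from its origin.
- socket: Bystander: steel socket, a tube 26 mm across and 34 mm high, standing on the smaller lid; origin in the middle of its underside.
- tin: Bystander: small steel tin 38 mm across, 55 mm high, standing on the small unit behind its lid.
- screwdriver: Bystander: screwdriver with wooden handle lying on the table left of the cabinet.
- wrench: Bystander: steel wrench lying on the table right of the cabinet.
- jar: Bystander: glass jar 60 mm across, 75 mm high, on the table left of the cabinet.
- tape_roll: Bystander: cardboard-coloured ring 90 mm across, 25 mm high, on the table right of the cabinet.
- loose_drawer: Bystander: empty clear drawer 130 by 70 by 40 mm on the table at the left, near the robot.
Not all that is in view belongs to the job. Leave any green or red look-alike of the bit_case alone.

How it is judged (in metres and radians):
On the way, in this order (a step that is already met when the one before it is completed fails the run):
1. the case lies at rest on the plain deck between the lids, clear of both, with the larger lid still shut ((y of case_end_a in the frame of big_unit above 0.104 m or y of case_end_a in the frame of big_unit below -0.104 m) and (y of case_end_a in the frame of small_unit above 0.074 m or y of case_end_a in the frame of small_unit below -0.074 m) and y of case_end_a in the frame of cabinet between -0.16 and 0.16 m and (y of case_end_b in the frame of big_unit above 0.104 m or y of case_end_b in the frame of big_unit below -0.104 m) and (y of case_end_b in the frame of small_unit above 0.074 m or y of case_end_b in the frame of small_unit below -0.074 m) and y of case_end_b in the frame of cabinet between -0.16 and 0.16 m and height (world z) of bit_case between 0.08 and 0.1 m and linear speed of bit_case below 0.02 m/s and value of joint big_lid below 0.05 rad), for 0.2 s.
2. the larger lid is pressed in (value of joint big_lid below -0.018 rad), for 0.02 s.
3. the larger lid springs ajar (value of joint big_lid above 0.3 rad), for 0.2 s.
At the end, for the whole second after the job is handed in: The bit case lies flat and still on the deck, both end points at least 104 mm (big unit) and 74 mm (small unit) from the unit centres along y, so no corner reaches over a lid; the larger lid stands ajar at rest above 0.3 rad; the smaller lid is shut within 0.03 rad ((y of case_end_a in the frame of big_unit above 0.104 m or y of case_end_a in the frame of big_unit below -0.104 m) and (y of case_end_a in the frame of small_unit above 0.074 m or y of case_end_a in the frame of small_unit below -0.074 m) and y of case_end_a in the frame of cabinet between -0.16 and 0.16 m and (y of case_end_b in the frame of big_unit above 0.104 m or y of case_end_b in the frame of big_unit below -0.104 m) and (y of case_end_b in the frame of small_unit above 0.074 m or y of case_end_b in the frame of small_unit below -0.074 m) and y of case_end_b in the frame of cabinet between -0.16 and 0.16 m and height (world z) of bit_case between 0.08 and 0.1 m and angle between bit_case's own z axis and vertical below 0.1 rad and linear speed of bit_case below 0.02 m/s and value of joint big_lid above 0.3 rad and velocity of joint big_lid below 0.05 rad/s and value of joint small_lid between -0.03 and 0.03 rad); the robot touches nothing.
It fails at once if the bit case is lifted, tipped up or knocked off the cabinet (height (world z) of bit_case above 0.11 m or angle between bit_case's own z axis and vertical above 0.35 rad or height (world z) of bit_case below 0.075 m).
It fails at once if the larger lid springs open while the case is not yet clear of it (value of joint big_lid above 0.06 rad and not ((y of case_end_a in the frame of big_unit above 0.104 m or y of case_end_a in the frame of big_unit below -0.104 m) and (y of case_end_a in the frame of small_unit above 0.074 m or y of case_end_a in the frame of small_unit below -0.074 m) and y of case_end_a in the frame of cabinet between -0.16 and 0.16 m and (y of case_end_b in the frame of big_unit above 0.104 m or y of case_end_b in the frame of big_unit below -0.104 m) and (y of case_end_b in the frame of small_unit above 0.074 m or y of case_end_b in the frame of small_unit below -0.074 m) and y of case_end_b in the frame of cabinet between -0.16 and 0.16 m)).
It fails at once if the smaller lid is sprung open (value of joint small_lid above 0.05 rad).
It fails at once if a bystander is moved by more than 30 mm (distance of any of socket, tin, screwdriver, wrench, jar, tape_roll, loose_drawer from where it was at the start of the episode above 0.03 m).
It also fails if it takes over 48 s, if anything falls off the work surface, if the arm or the gripper's body presses on something with over 40 N, if the wrist force passes 120 N, or if a joint passes its speed limit or range.

## Robot

A 7-joint arm with a two-finger parallel gripper is mounted at the origin on the work surface. World frame = base frame: x ahead of the robot, y to its left, z up, the work surface at z = 0. Lengths are in mm, angles in rad, forces in N, time in s.
With the tool pointing down it reaches from about 400 to 875 mm from the base axis. Payload 4.4 kg.
Tool frame: the origin (TCP) lies midway between the tips of the shut fingers; the grasp point (between the pads) lies 19 mm behind it (ctrl.grip_point_offset is the distance from the TCP to the grasp point, in mm); z points along the fingers, y is the direction in which the jaws open and shut (so a half turn about z gives the same grasp; the last joint's range is limited). The gripper opens to 85 mm and grips with 20 to 120 N. Pads are 22 mm wide; open, the fingers measure 114 mm over their backs; the gripper's body (76 mm by 85 mm) begins 54 mm behind the grasp point. The pads swing forward as they close: fully open they stand 13 mm farther back than shut.
Start: joints at [1.148, 0.628, 0.038, 1.517, -0.027, 0.996, -0.02], TCP at [227.058, -609.067, 231.313] pointing down, gripper open.
Joint ranges: [-3.06, 3.06], [-0.37, 2.12], [-1.25, 1.32], [0.18, 2.47], [-1.1, 4.24], [0.23, 1.98], [-2.94, 2.94]. Speed limits (rad/s): [2.57, 2.57, 3.14, 3.14, 3.14, 3.14, 3.14].

## Interface

Orientations are given as [roll, pitch, yaw] about the fixed x, y, z axes, in that order (R = Rz(yaw) Ry(pitch) Rx(roll)).
In Python, from cell import ctrl, imaging, models gives the robot as it stands. The module is installed in compiled form; this text tells all that it offers.
- The arm moves only by the tool drive_tool, never from a script. Its argument "deltas" is text: rows parted by semicolons, each of 5 numbers parted by spaces: the shift along the tool's x, y, z in m, then the turn about the tool's z in degrees, then the finger opening in m, from 0 to 0.0854. A call has 1 to 12 rows; each row is the pose to reach, as a shift and turn from the pose commanded when the call began, along the tool's axes at that moment; what a row does not reach only later rows make up. A row lasts 1/8 s, in which the tool goes at most 62.5 mm and 10.7 degrees, less where a joint would pass 70% of its speed; a pose out of reach is approached as far as the arm can. A call with a gripper value outside its range is refused whole. The fingers move at their own pace and stop on an object; the grip force is fixed at half the most. Time passes only in rows, so rows that repeat a pose let the fingers close. It gives the time, the measured TCP pose, the force and the opening at its end, in the units of the state.
- ctrl.read_state(): the state, without advancing time (a new reading comes with each control period).
- imaging.get_image(name): name is "scene" or "top" or "wrist"; returns a dict with "color" (384x512x3 uint8, red, green, blue), "range_z" (384x512 float32, mm along the optical axis (not along the pixel's ray), 0 where there is no reading), "vfov" (degrees; the focal length in pixels is half the picture's height over the tangent of half this angle, whatever the lens; pixels are square), "cx", "cy" (the principal point, pixels), "extrinsics" (4x4, takes a point from camera to world coordinates). Camera axes: x right, y down, z forward; pixel columns grow to the right and rows downward; lengths in mm; the calibration is good to about 2 mm. A picture is of the moment at which its call begins.
- ctrl.finish_job(): hands the job in, once; it reports no verdict.
Trained networks look in a picture, given as the dict that the camera call returned (one of the last four; its "shot" number tells which), for a name from the list of things; names that differ only in an ending like _2 or _b are one class to them, and where a whole thing is asked for, a point or a joint stands for the part that bears it (a point fixed in the world has none). Each returns a list of dicts, best first, with "score" (0 to 1); they miss things now and then, are a little off and sometimes report something else, mostly with a low value. They report only what shows in the picture. A call takes as long as a camera call. They do not tell look-alikes from the thing itself.
- models.spot_in(picture, thing): "point" ([column, row] in pixels, amid what is visible of it).
- models.landmark_of(picture, thing): "point" ([column, row] in pixels: a listed point, or the origin of a listed thing).
The state is a dict: "clock": time; "qpos": joint angles; "qd": joint speeds; "tau": joint torques, N m; "eef_pos": TCP position; "tool_rot": TCP orientation; "force": force on the tool from outside, world axes, zero at the start; "torque": the same for the moment, N m; "width": finger opening in mm.
Only numpy, scipy, OpenCV 4.12 (cv2) and the standard library are available. Lean on these libraries where they do the work, as an engineer would, in place of code of your own. Each camera call takes 0.05 s, during which the arm holds its last target.

## Working session

There is one attempt and no reset: what is moved stays moved. The work goes in short steps, Python scripts to look and compute and a tool call to move; the robot and the scene stay as the last step left them, time stands still between calls to the robot, and variables do not carry over. Pictures are saved under pics/ and viewed, and the job is handed in when it is done.

Besides the shell and the picture viewer there is one more tool, called after ">>>" in YAML: its name, and indented under it one key for each argument. drive_tool: Moves the arm, as the interface text tells. Its arguments: {"type":"object","properties":{"deltas":{"type":"string"}},"required":["deltas"]}

```bash
mkdir -p pics
cat > h.py <<'E'
import numpy as np,cv2
from cell import ctrl,imaging,models
def save(im,n): cv2.imwrite('pics/'+n,cv2.cvtColor(im['color'],cv2.COLOR_RGB2BGR))
def f(im): return im['color'].shape[0]/2/np.tan(np.radians(im['vfov'])/2)
def ray(im,p):
    E=np.array(im['extrinsics']); d=np.array([(p[0]-im['cx'])/f(im),(p[1]-im['cy'])/f(im),1.])
    return E[:3,3],E[:3,:3]@d
def atz(im,p,z):
    o,d=ray(im,p); return o+d*(z-o[2])/d[2]
def dep(im,p):
    o,d=ray(im,p); r=im['range_z'][int(round(p[1])),int(round(p[0]))]; return o+d*r
E
python3 - <<'E'
from h import *
np.set_printoptions(precision=1,suppress=True)
s=ctrl.read_state();print(s['clock'],s['eef_pos'],s['tool_rot'],s['force'])
for n in ['scene','top','wrist']:
    im=imaging.get_image(n);save(im,n+'0.png');print(n,im['extrinsics'],im['vfov'])
    for t in ['bit_case','case_end_a','case_end_b','big_unit','small_unit','cabinet','big_lid_press','small_lid_press','socket','tin']:
        for r in models.landmark_of(im,t)[:2]:
            p=r['point'];print(t,np.array(p),round(r['score'],2),dep(im,p))
E
```

```text
0.0 [ 226.8 -608.5  230.4] [-3.1  0.   0.4] [-0.3 -0.6  0.1]
scene [[   0.8    0.4   -0.5 1097.2]
 [   0.6   -0.5    0.6 -784.1]
 [  -0.    -0.8   -0.7  959.5]
 [   0.     0.     0.     1. ]] 44.89642359534791
bit_case [264.1 168.6] 0.73 [346.1 138.3  28. ]
bit_case [260.8 130.1] 0.63 [195.4 304.7  28.9]
case_end_a [244.7 171.6] 0.83 [304.   90.4  24.1]
case_end_a [243.2 123.3] 0.82 [110.3 305.3  23.5]
case_end_b [244.7 171.6] 0.83 [304.   90.4  24.1]
case_end_b [243.2 123.3] 0.82 [110.3 305.3  23.5]
big_unit [342.4 191. ] 0.71 [636.2 133.9  92.8]
small_unit [275.3 245.2] 0.76 [ 615.6 -148.5   90.7]
small_unit [343.  164.7] 0.67 [585.3 215.  113.7]
cabinet [310.2 217.2] 0.58 [626.1 -10.6  91.6]
big_lid_press [332.9 163.3] 0.7 [545.3 225.9  93.2]
small_lid_press [257.1 215. ] 0.58 [512.1 -95.6  93.9]
socket [332.4 162.8] 0.6 [541.6 229.2  91.4]
tin [293.5 237.6] 0.72 [ 643.5 -110.3  105.8]
top [[  -0.    -1.     0.2  167.6]
 [  -1.     0.    -0.     2.5]
 [   0.    -0.2   -1.  1593.1]
 [   0.     0.     0.     1. ]] 45.38199616174365
bit_case [177.4 152.5] 0.92 [576.2 232.1 122.3]
bit
[... 240 characters left out ...]
6.5]
big_unit [180.8 161. ] 0.96 [550.7 222.9 108.1]
big_unit [179.1 139.7] 0.22 [620.9 227.  119.5]
small_unit [270.2 162.9] 0.6 [542.1 -75.3  87.5]
cabinet [226.6 161. ] 0.73 [550.9  71.4  92.7]
big_lid_press [177.9 168. ] 0.96 [523.3 230.  123.5]
big_lid_press [282.2 153.6] 0.2 [ 565.  -114.5  119.2]
small_lid_press [272.4 173.2] 0.92 [505.9 -81.4  89.5]
small_lid_press [228.5 162. ] 0.53 [546.6  64.9  95.8]
socket [278.5 153.9] 0.59 [ 561.4 -101.4  129.7]
tin [225.4 165. ] 0.6 [536.9  75.6  93.9]
tin [278.1 134.1] 0.51 [ 625.1 -101.6  143. ]
wrist [[   0.3   -0.9   -0.2  287.7]
 [  -0.9   -0.3   -0.1 -586.2]
 [  -0.     0.3   -1.   373.9]
 [   0.     0.     0.     1. ]] 68.09049618593487
```

View pics/top0.png

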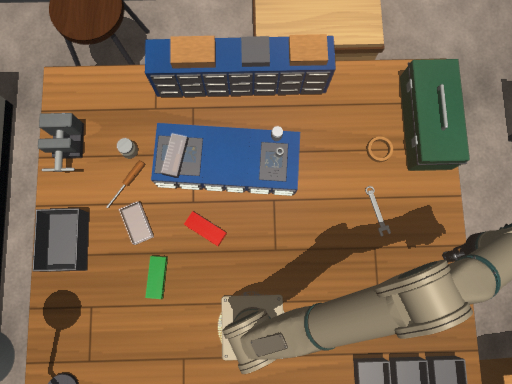

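View pics/scene0.png

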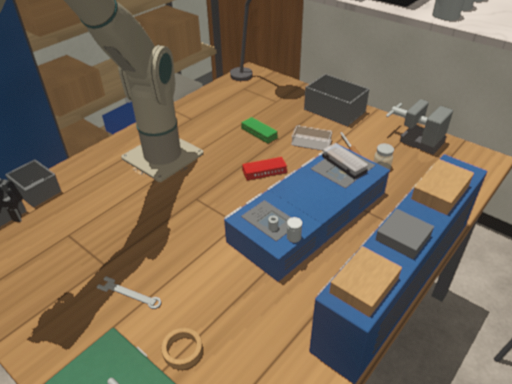

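The top view shows the case at about (174,155), lying on the left (big) lid. The socket is at (280,151), the tin at (277,132), and red and green look-alikes lie in front. Next I'll measure the case and the cabinet from depth.

Run:
```python
from h import *
np.set_printoptions(precision=1,suppress=True)
im=imaging.get_image('top')
big=cv2.resize(cv2.cvtColor(im['color'],cv2.COLOR_RGB2BGR)[100:220,140:310],None,fx=4.5,fy=4.5,interpolation=cv2.INTER_CUBIC);cv2.imwrite('pics/topz.png',big)
v,u=np.mgrid[0:384,0:512];F=f(im);E=np.array(im['extrinsics']);d=im['range_z']
P=np.stack([(u-im['cx'])/F*d,(v-im['cy'])/F*d,d],-1)@E[:3,:3].T+E[:3,3]
def rect(name,Q): print(name,len(Q),cv2.minAreaRect(Q[:,:2].astype(np.float32)),np.median(Q[:,2]))
z=P[...,2];reg=(u>145)&(u<305)&(v>115)&(v<200)
deck=reg&(z>82)&(z<100);rect('deck',P[deck])
case=reg&(z>109)&(z<135)&(u<200);rect('case',P[case])
t=reg&(z>108)&(u>240);
n,l=cv2.connectedComponents(t.astype(np.uint8))
for i in range(1,n):
  if (l==i).sum()>5: rect('obj',P[l==i])
back=(v<110)&(u>145)&(u<340)&(z>105);rect('back',P[back]);print(np.percentile(P[back][:,0],2),P[back][:,2].max())
print(P[155,176],P[165,228],P[185,285], P[145,200])
```

```text
deck 7533 ((565.0490112304688, 73.97552490234375), (491.7315368652344, 216.43475341796875), 84.90078735351562) 91.43258841419379
case 704 ((571.5155029296875, 242.76832580566406), (56.930091857910156, 142.48831176757812), 75.60726165771484) 122.09221067562225
obj 133 ((412.1581726074219, -41.14636993408203), (37.337852478027344, 495.3824462890625), 75.5771713256836) 143.9254677895724
obj 47 ((378.1707763671875, -47.62688446044922), (23.166606903076172, 432.2286682128906), 73.54890441894531) 124.50541695901347
back 9145 ((555.4425659179688, 17.926788330078125), (618.8732299804688, 775.5699462890625), 89.8768539428711) 203.07249278378777
813.8380648971487 1593.0654068979031
[569.2 237.4 117.3] [538.8  67.2  85.3] [ 463.4 -121.7   94.9] [607.8 160.1  96.2]
```

View pics/topz.png

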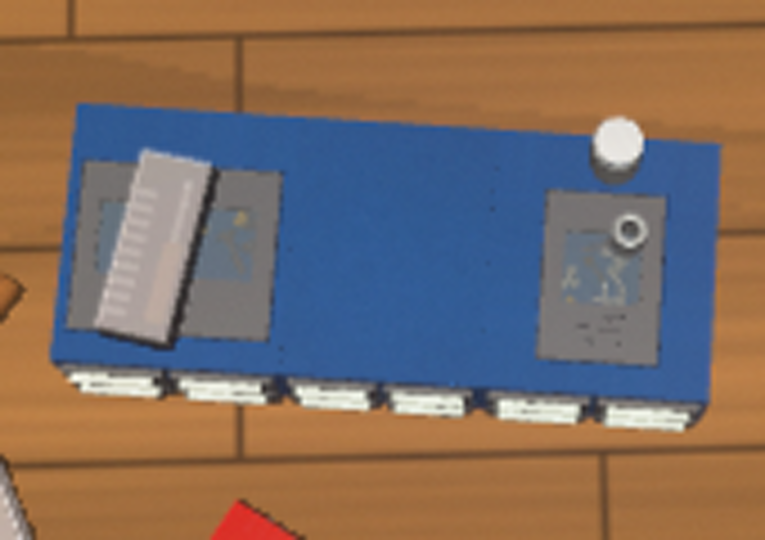

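Run:
```python
from h import *
np.set_printoptions(precision=1,suppress=True)
im=imaging.get_image('top')
def w(c,z): return atz(im,(c[0]/4.5+140-.4,c[1]/4.5+100-.4),z)
for n,cs,z in [('cab',[(77,103),(721,144),(705,402),(52,358)],90),('big',[(85,160),(283,172),(270,340),(66,328)],91),('small',[(547,191),(667,197),(658,366),(538,358)],91),('case',[(143,149),(215,162),(172,344),(97,329)],121),('sock',[(630,230)],125),('tin',[(618,138)],145)]:
    Q=np.array([w(c,z)[:2] for c in cs]);print(n,Q.tolist(),Q.mean(0))
    if len(Q)==4:
        a=(Q[0]+Q[1]-Q[2]-Q[3])/2;b=(Q[0]+Q[3]-Q[1]-Q[2])/2
        print(np.linalg.norm(a),np.arctan2(a[1],a[0]),np.linalg.norm(b),np.arctan2(-b[0],b[1]))
```

```text
cab [[692.9616376797089, 308.1408025613569], [648.923416077643, -179.88918255593413], [450.13256403911896, -159.15771117928753], [495.3224962971866, 324.2580985502313]] [571.8  73.3]
199.06944224325912 -0.09268519158748707 487.7675152587649 -0.09159387991510912
big [[647.4169182832111, 301.3606137460156], [634.4377383911311, 152.05012009217734], [504.8226967613547, 162.47798190688655], [517.6673237750957, 313.97891037081433]] [576.1 232.5]
130.1932600960586 -0.0886234585453159 150.95891881537005 -0.08563719942329803
small [[614.7988946448083, -46.793946370247504], [607.9423261047541, -137.16017424242872], [478.00765326877865, -125.29741089578229], [486.26438450788714, -36.350485627048165]] [546.8 -86.4]
129.71496268725434 -0.08608798823151154 89.97446682191593 -0.0840856551931859
case [[645.3008755325861, 252.58707785069842], [634.0085879319595, 199.30490605929376], [496.8495068424904, 230.56838555889456], [509.3780034037345, 285.1948315921449]] [571.4 241.9]
140.2259672896441 -0.22976012287719452 55.25327944772573 -0.21726518615574184
sock [[573.4929622014728, -105.79988691771122]] [ 573.5 -105.8]
tin [[637.6649612632241, -98.08917044405298]] [637.7 -98.1]
```

```bash
cat >> h.py <<'E'
C=np.array([571.5,73.5]);PSI=-0.088
X=np.array([np.cos(PSI),np.sin(PSI)]);Y=np.array([-np.sin(PSI),np.cos(PSI)])
def loc(x,y,z): return np.r_[C+x*X+y*Y,z]
def tol(p): q=np.array(p)[:2]-C; return q@X,q@Y
def delta(t,yaw,frm=None,fyaw=None):
    from scipy.spatial.transform import Rotation as R
    s=ctrl.read_state();r=R.from_euler('xyz',s['tool_rot']) 
    p=np.array(s['eef_pos'])
    d=r.inv().apply(np.array(t)-p)/1000; y=s['tool_rot'][2]
    print('delta',d.round(4),'turn',np.degrees(-(yaw-y)).round(2),'at',p.round(1),tol(p),np.round(s['tool_rot'],3),s['clock'],np.round(s['force'],1),s['width'])
E
python3 - <<'E'
from h import *
print(loc(-15,232,0),ctrl.read_state()['tool_rot'])
delta([520,-150,231],1.483)
delta([577,306,231],1.483)
E
```

```text
[576.94770248 305.92057254   0.        ] [-3.14157445e+00 -1.93231864e-05  3.56751941e-01]
delta [ 4.348e-01 -3.278e-01  3.000e-04] turn -64.53 at [ 227.  -609.1  231.3] (np.float64(-283.1404911967645), np.float64(-710.1827744866325)) [-3.142 -0.     0.357] 1.75 [-0.9 -0.1  0.4] 85.14790202759158
delta [ 6.475e-01 -7.352e-01  3.000e-04] turn -64.53 at [ 227.  -609.1  231.3] (np.float64(-283.1404911967645), np.float64(-710.1827744866325)) [-3.142 -0.     0.357] 1.75 [-0.9 -0.1  0.4] 85.14790202759158
```

>>> drive_tool:
  deltas: "0.05 -0.04 0 -8 0.085;0.1 -0.08 0 -16 0.085;0.15 -0.115 0 -24 0.085;0.19 -0.145 0 -32 0.085;0.23 -0.175 0 -40 0.085;0.27 -0.205 0 -48 0.085;0.31 -0.235 0 -56 0.085;0.35 -0.265 0 -64.5 0.085;0.39 -0.295 0 -64.5 0.085;0.42 -0.316 0 -64.5 0.085;0.435 -0.328 0 -64.5 0.085;0.435 -0.328 0 -64.5 0.085"

```text
clock: 3.25
eef_pos: [520.3, -149.1, 231.3]
tool_rot: [-3.142, 0.0, 1.485]
force: [-0.4, -0.1, 0.9]
width: 84.8
```

Run:
```python
from h import *
delta(loc(-15,232,231),1.483)
```

```text
delta [4.582e-01 1.720e-02 3.000e-04] turn 0.09 at [ 520.3 -149.1  231.3] (np.float64(-31.398442695385516), np.float64(-226.24884008811853)) [-3.142  0.     1.485] 3.25 [-0.4 -0.1  0.9] 84.76613181002732
```

>>> drive_tool:
  deltas: "0.04 0 0 0 0.085;0.085 0.003 0 0 0.085;0.13 0.005 0 0 0.085;0.175 0.007 0 0 0.085;0.22 0.009 0 0 0.085;0.265 0.011 0 0 0.085;0.31 0.013 0 0 0.085;0.355 0.015 0 0 0.085;0.4 0.016 0 0 0.085;0.435 0.017 0 0 0.085;0.458 0.017 0 0 0.085;0.458 0.017 0 0 0.085"

```text
clock: 4.75
eef_pos: [577.4, 305.0, 231.0]
tool_rot: [-3.141, 0.0, 1.483]
force: [0.5, 0.9, -0.1]
width: 84.6
```

Run:
```python
from h import *
np.set_printoptions(precision=1,suppress=True)
delta(loc(-15,232,89),1.483)
im=imaging.get_image('wrist');save(im,'wrist1.png')
for t in ['bit_case','case_end_a','case_end_b','big_lid_press','big_unit','cabinet']:
    for r in models.landmark_of(im,t)[:2]:
        p=r['point'];print(t,np.array(p),round(r['score'],2),dep(im,p),tol(atz(im,p,91)))
im=imaging.get_image('scene');save(im,'scene1.png')
```

```text
delta [ 0.  -0.   0.1] turn 0.02 at [577.4 305.  231. ] (np.float64(-14.47687847953545), np.float64(231.149153324057)) [-3.1  0.   1.5] 4.75 [ 0.5  0.9 -0.1] 84.63478172952611
bit_case [252.2 234.9] 0.95 [572.8 260.5 121.9] (np.float64(-15.184273671419806), np.float64(172.8206290991976))
bit_case [ 97.5 283.1] 0.93 [527.  321.5 290.8] (np.float64(-189.40091696717937), np.float64(114.15065123139618))
case_end_a [185.1 224.9] 0.84 [510.  275.7 120.5] (np.float64(-86.48508685852507), np.float64(184.2556320305953))
case_end_a [114.4 239.5] 0.81 [371.6 217.3  -0.4] (np.float64(-163.7026057269114), np.float64(167.40189517457006))
case_end_b [185.1 224.9] 0.84 [510.  275.7 120.5] (np.float64(-86.48508685852507), np.float64(184.2556320305953))
case_end_b [114.4 239.5] 0.81 [371.6 217.3  -0.4] (np.float64(-163.7026057269114), np.float64(167.40189517457006))
big_unit [260.2 214.8] 0.72 [582.  271.3  97.6] (np.float64(-6.774449725315696), np.float64(195.6514678303853))
cabinet [258.2 316. ] 0.57 [569.5 143.8  89.9] (np.float64(-8.150456791252461), np.float64(70.7572611295378))
```

View pics/wrist1.png

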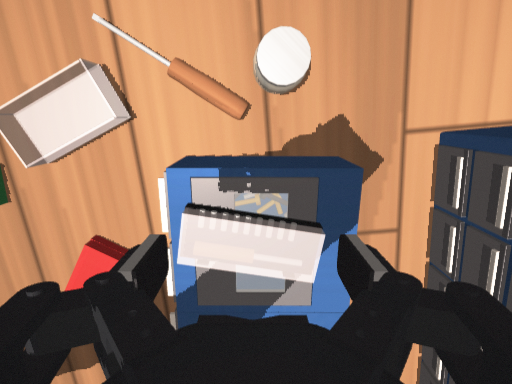

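View pics/scene1.png

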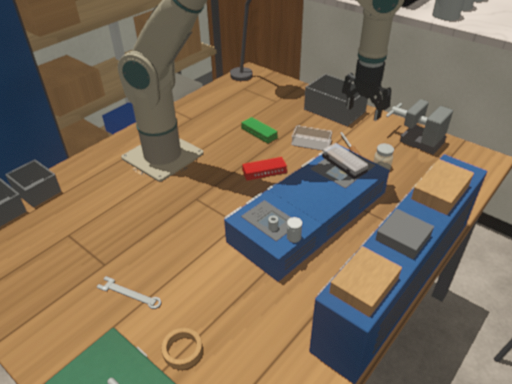

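The wrist view shows the case amid (252,240) with its far long edge running from (187,205) to (324,228). The jar is at (282,58), and the open fingers are at columns 165 and 340. I'll compute the face position next.

Run:
```python
from h import *
im=imaging.get_image('wrist')
for p in [(184,206),(324,224),(178,258),(317,283),(166,258)]: print(p,np.round(tol(atz(im,p,121)),1))
for p in [(176,167),(190,177),(318,179),(312,305),(197,305)]: print(p,np.round(tol(atz(im,p,91)),1))
z=im['range_z'];print(z[58,282],dep(im,(282,58)),dep(im,(283,35)),dep(im,(250,240)),tol(dep(im,(282,58))))
```

```text
(184, 206) [-78.4 213.9]
(324, 224) [ 53.5 195.6]
(178, 258) [-87.7 160.2]
(317, 283) [ 50.5 132.1]
(166, 258) [-99.5 160.2]
(176, 167) [-91.4 245.4]
(190, 177) [-77.9 235.1]
(318, 179) [ 52.4 232.8]
(312, 305) [54.1 84. ]
(197, 305) [-78.6  84.2]
274.5 [616.4308429  419.91082976  75.43902025] [618.78944206 440.15251228  74.08818651] [570.44361893 253.74665652 121.38479809] (np.float64(14.312159551208953), np.float64(349.01920535733734))
```

>>> drive_tool:
  deltas: "0.009 0 0.03 0 0.085;0.009 0 0.06 0 0.085;0.009 0 0.09 0 0.085;0.009 0 0.11 0 0.085;0.009 0 0.125 0 0.085;0.009 0 0.135 0 0.085;0.009 0 0.142 0 0.085;0.009 0 0.142 0 0.085"

```text
clock: 6.2
eef_pos: [578.2, 313.8, 89.2]
tool_rot: [-3.141, 0.0, 1.482]
force: [-0.2, 0.2, 0.6]
width: 85.1
```

Run:
```python
from h import *
delta(loc(-15,23.5,87),1.483)
im=imaging.get_image('scene');save(im,'scene2.png')
cv2.imwrite('pics/scene2z.png',cv2.resize(cv2.cvtColor(im['color'],cv2.COLOR_RGB2BGR)[60:220,280:430],None,fx=3.7,fy=3.7,interpolation=cv2.INTER_CUBIC))
```

```text
delta [-0.2165 -0.0005  0.0022] turn -0.03 at [578.2 313.8  89.2] (np.float64(-14.450044100780108), np.float64(240.00237271505495)) [-3.141  0.     1.482] 6.2 [-0.2  0.2  0.6] 85.10644873246382
```

View pics/scene2z.png

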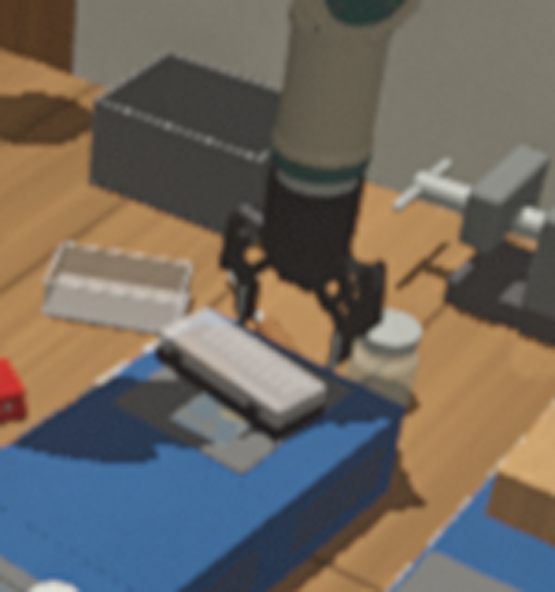

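The scene view shows both fingers behind the case's left long side, above the lid. Pushing slowly now.

>>> drive_tool:
  deltas: "-0.006 0 0.002 0 0.085;-0.012 0 0.002 0 0.085;-0.018 0 0.002 0 0.085;-0.025 0 0.002 0 0.085;-0.032 0 0.002 0 0.085;-0.040 0 0.002 0 0.085;-0.048 0 0.002 0 0.085;-0.056 0 0.002 0 0.085;-0.064 0 0.002 0 0.085;-0.072 0 0.002 0 0.085;-0.078 0 0.002 0 0.085;-0.08 0 0.002 0 0.085"

```text
clock: 7.75
eef_pos: [571.3, 233.8, 87.4]
tool_rot: [3.141, -0.0, 1.482]
force: [0.5, 1.1, 1.5]
width: 84.7
```

```bash
cat > look.py <<'E'
from h import *
import sys
delta(loc(-15,23.5,87),1.483)
n=sys.argv[1]
im=imaging.get_image('scene')
cv2.imwrite(f'pics/{n}s.png',cv2.resize(cv2.cvtColor(im['color'],cv2.COLOR_RGB2BGR)[60:280,220:430],None,fx=2.7,fy=2.7,interpolation=cv2.INTER_CUBIC))
im=imaging.get_image('top')
cv2.imwrite(f'pics/{n}t.png',cv2.resize(cv2.cvtColor(im['color'],cv2.COLOR_RGB2BGR)[100:220,140:310],None,fx=4.5,fy=4.5,interpolation=cv2.INTER_CUBIC))
E
python3 look.py a
```

```text
delta [-0.1361 -0.0006  0.0004] turn -0.06 at [571.3 233.8  87.4] (np.float64(-14.25029795263743), np.float64(159.6238961730347)) [ 3.141 -0.     1.482] 7.75 [0.5 1.1 1.5] 84.71052181349458
```

View pics/as.png

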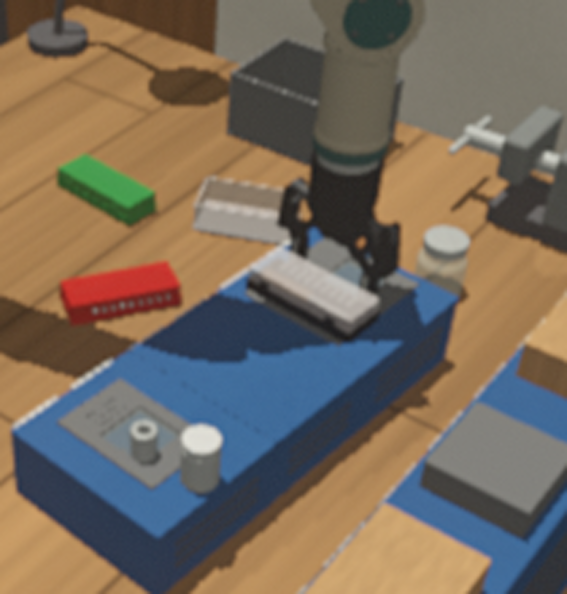

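View pics/at.png

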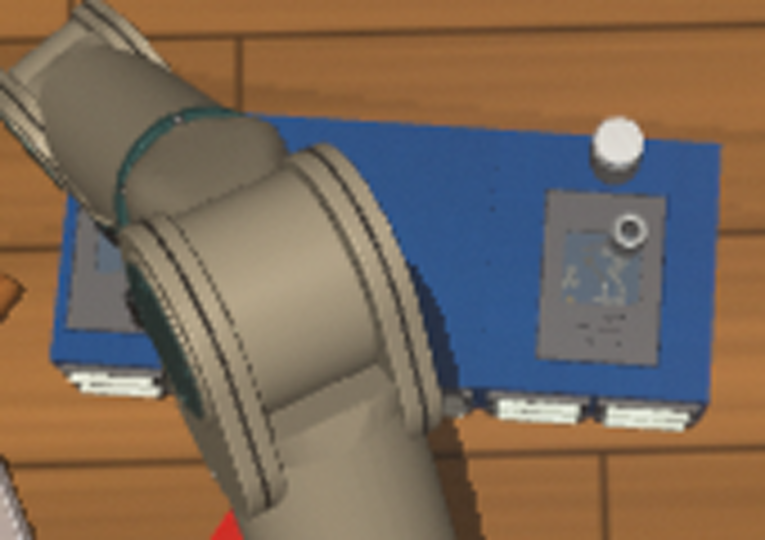

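The case stays flat and has squared up to the cabinet, now near the lid's inner edge. I'll continue pushing.

>>> drive_tool:
  deltas: "-0.006 0 0 0 0.085;-0.014 0 0 0 0.085;-0.022 0 0 0 0.085;-0.031 0 0 0 0.085;-0.040 0 0 0 0.085;-0.050 0 0 0 0.085;-0.060 0 0 0 0.085;-0.070 0 0 0 0.085;-0.080 0 0 0 0.085;-0.088 0 0 0 0.085;-0.093 0 0 0 0.085;-0.095 0 0 0 0.085"

```text
clock: 9.35
eef_pos: [562.7, 139.2, 87.3]
tool_rot: [-3.141, 0.0, 1.482]
force: [-0.2, 0.4, -1.4]
width: 85.1
```

```bash
python3 look.py b
```

```text
delta [-0.0412 -0.0004  0.0003] turn -0.04 at [562.7 139.2  87.3] (np.float64(-14.537378920489784), np.float64(64.69244664656122)) [-3.141  0.     1.482] 9.35 [-0.2  0.4 -1.4] 85.12175229277703
```

View pics/bs.png

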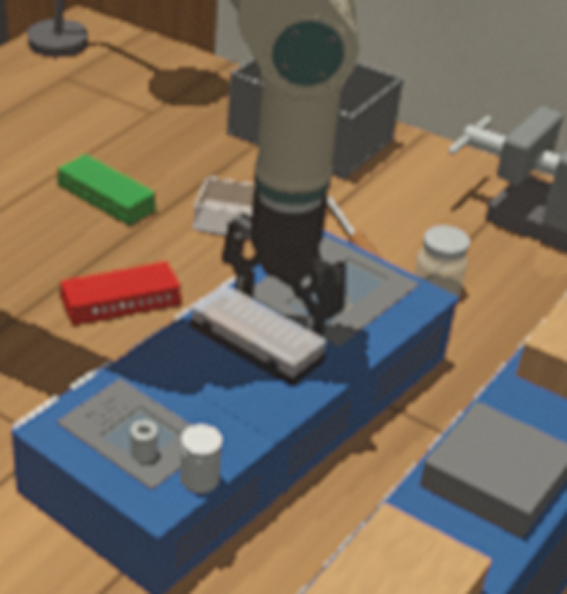

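>>> drive_tool:
  deltas: "-0.006 0 0 0 0.085;-0.014 0 0 0 0.085;-0.022 0 0 0 0.085;-0.029 0 0 0 0.085;-0.034 0 0 0 0.085;-0.038 0 0 0 0.085;-0.041 0 0 0 0.085;-0.041 0 0 0 0.085;-0.036 0 0 0 0.085;-0.025 0 0 0 0.085;-0.010 0 0 0 0.085;0.005 0 -0.01 0 0.085"

```text
clock: 10.95
eef_pos: [562.6, 146.1, 97.1]
tool_rot: [-3.14, 0.0, 1.484]
force: [1.4, 0.5, -0.3]
width: 84.8
```

```bash
python3 look.py c
python3 - <<'E'
from h import *
delta(loc(-50,160,160),1.483)
E
```

```text
delta [-0.0481  0.0002  0.0101] turn 0.03 at [562.6 146.1  97.1] (np.float64(-15.232596441563512), np.float64(71.558655440805)) [-3.14   0.     1.484] 10.95 [ 1.4  0.5 -0.3] 84.79073713830812
delta [ 0.0863 -0.0356 -0.0611] turn 0.19 at [564.1 148.5  98.8] (np.float64(-13.98623299430935), np.float64(74.05053545046407)) [ 3.139e+00 -3.000e-03  1.486e+00] 11.05 [0.3 0.2 0.6] 85.06677439277786
```

View pics/cs.png

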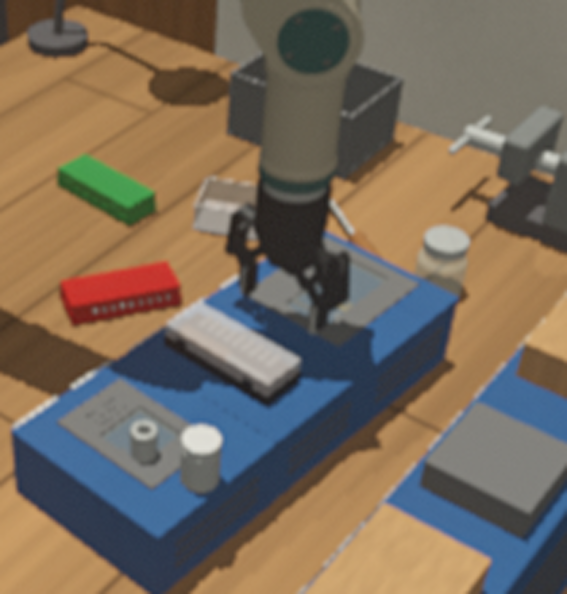

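Case is clear on the deck at about (232,348), parallel to the cabinet. I'll rise, close the fingers and go above the ribs.

>>> drive_tool:
  deltas: "0.01 0 -0.02 0 0.085;0.03 -0.01 -0.045 0 0.06;0.05 -0.02 -0.061 0 0.04;0.07 -0.03 -0.061 0 0.02;0.086 -0.035 -0.061 0 0;0.086 -0.035 -0.061 0 0;0.086 -0.035 -0.061 0 0;0.086 -0.035 -0.061 0 0"

```text
clock: 12.05
eef_pos: [536.3, 232.0, 158.0]
tool_rot: [-3.141, 0.001, 1.481]
force: [-0.6, 0.9, -0.1]
width: 0.2
```

```bash
python3 look.py d
python3 - <<'E'
from h import *
delta(loc(-50,160,97),1.483)
im=imaging.get_image('wrist');save(im,'wrist4.png')
for t in ['bit_case','case_end_a','case_end_b','big_lid_press','big_unit','cabinet']:
    for r in models.landmark_of(im,t)[:2]:
        p=r['point'];print(t,np.round(p,1),round(r['score'],2),np.round(tol(atz(im,p,91)),1))
im=imaging.get_image('scene')
for t in ['bit_case','case_end_a','big_lid_press']:
    for r in models.landmark_of(im,t)[:3]:
        p=r['point'];print(t,np.round(p,1),round(r['score'],2),np.round(tol(atz(im,p,90)),1))
E
```

```text
delta [-0.1311  0.0343  0.0711] turn -0.12 at [536.3 232.  158. ] (np.float64(-48.98951798613474), np.float64(154.7692504629528)) [-3.141e+00  1.000e-03  1.481e+00] 12.05 [-0.6  0.9 -0.1] 0.2163548126358559
delta [ 0.0049 -0.0009  0.0612] turn -0.11 at [536.2 232.3 158.2] (np.float64(-49.087562726435664), np.float64(155.09017747465018)) [-3.141e+00  1.000e-03  1.481e+00] 12.15 [-0.2  0.1  0.4] 0.002814958267603159
case_end_a [104.5 207. ] 0.69 [-164.2  152.2]
case_end_b [104.5 207. ] 0.69 [-164.2  152.2]
big_lid_press [249.4 196.1] 0.63 [-51.9 160.8]
big_unit [295.7 173.8] 0.89 [-17.  178.2]
bit_case [303.2 195.6] 0.81 [ -9.6 -24. ]
bit_case [264.5 171.8] 0.71 [-163.4  -22.4]
bit_case [262.3 130.8] 0.61 [-323.1  131.7]
case_end_a [322.3 206.4] 0.94 [ 57.2 -21.7]
case_end_a [269.9 140.2] 0.91 [-266.4  109.3]
case_end_a [244.  123.4] 0.88 [-400.7  120.9]
big_lid_press [333.5 161.5] 0.79 [-46.2 161.6]
```

View pics/wrist4.png

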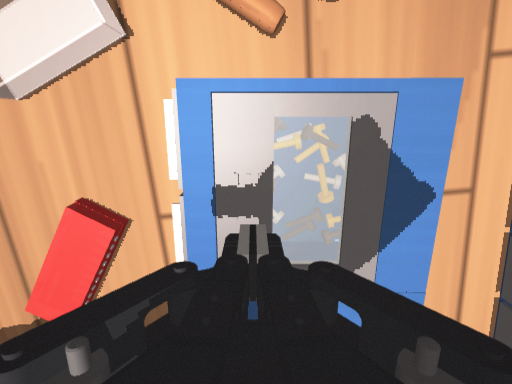

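View pics/ds.png

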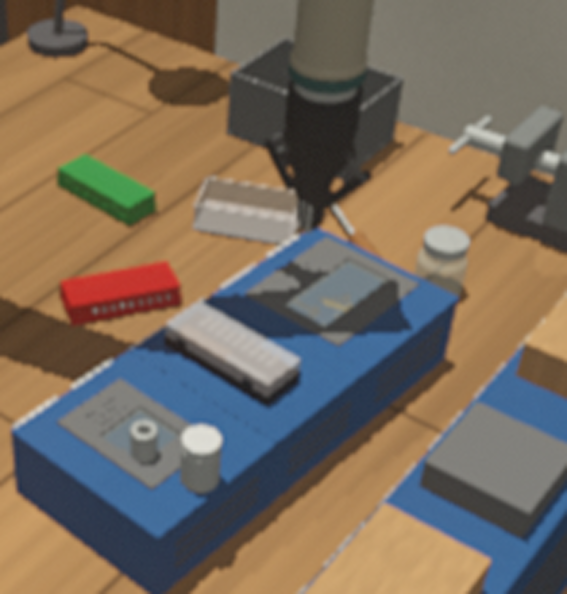

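View pics/dt.png

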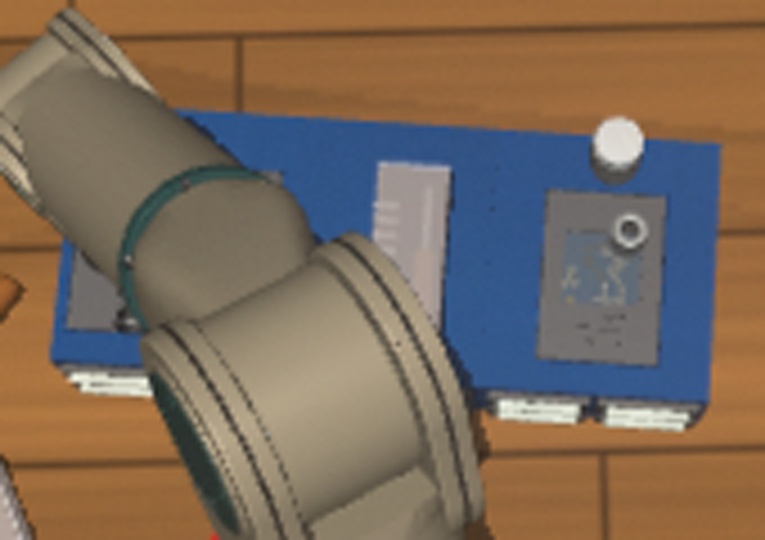

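>>> drive_tool:
  deltas: "0.005 -0.001 0.02 0 0;0.005 -0.001 0.04 0 0;0.005 -0.001 0.052 0 0;0.005 -0.001 0.06 0 0;0.005 -0.001 0.063 0 0;0.005 -0.001 0.063 0 0"

```text
clock: 13.45
eef_pos: [535.6, 238.4, 95.5]
tool_rot: [3.141, -0.0, 1.482]
force: [-0.9, 0.9, 0.1]
width: 0.1
```

Run:
```python
from h import *
delta(loc(-50,160,91),1.483)
im=imaging.get_image('top')
def w(c,z): return atz(im,(c[0]/4.5+140-.4,c[1]/4.5+100-.4),z)
for c in [(378,160),(451,166),(441,310),(373,230)]: print(c,np.round(tol(w(c,120)),1))
```

```text
delta [-0.0011  0.0003  0.0045] turn -0.03 at [535.6 238.4  95.5] (np.float64(-50.267141303767026), np.float64(161.14070088034325)) [ 3.141 -0.     1.482] 13.45 [-0.9  0.9  0.1] 0.06781667875247575
(378, 160) [60.8 10.6]
(451, 166) [ 59.7 -43.7]
(441, 310) [-50.1 -43.7]
(373, 230) [ 7.  10.4]
```

The case spans y −44…+11 mm on the deck, and the allowed band for its centreline is −86…56. Now pressing in small steps.

>>> drive_tool:
  deltas: "0 0 0.002 0 0;0 0 0.003 0 0;0 0 0.004 0 0;0 0 0.005 0 0;0 0 0.006 0 0;0 0 0.006 0 0"

```text
clock: 14.25
eef_pos: [535.5, 238.4, 89.9]
tool_rot: [3.141, -0.0, 1.482]
force: [-0.6, -0.3, 5.1]
width: -0.1
```

>>> drive_tool:
  deltas: "0 0 0.001 0 0;0 0 0.002 0 0;0 0 0.003 0 0;0 0 0.003 0 0"

```text
clock: 14.75
eef_pos: [535.6, 238.4, 86.9]
tool_rot: [3.141, -0.0, 1.482]
force: [-1.1, 0.2, 5.7]
width: -0.3
```

>>> drive_tool:
  deltas: "0 0 0.001 0 0;0 0 0.001 0 0"

```text
clock: 15.0
eef_pos: [535.6, 238.4, 86.1]
tool_rot: [3.141, -0.0, 1.482]
force: [-2.0, -1.2, 6.6]
width: 0.1
```

>>> drive_tool:
  deltas: "0 0 -0.004 0 0;0 0 -0.01 0 0;0 0 -0.018 0 0;0 0 -0.028 0 0;0 0 -0.04 0 0;0 0 -0.055 0 0;0 0 -0.075 0 0;0 0 -0.1 0 0;0 0 -0.125 0 0;0 0 -0.14 0 0;0 0 -0.15 0 0;0 0 -0.15 0 0"

```text
clock: 16.5
eef_pos: [535.5, 238.4, 235.7]
tool_rot: [3.141, -0.0, 1.482]
force: [0.7, 0.2, -0.7]
width: -0.3
```

```bash
python3 look.py e
python3 - <<'E'
from h import *
im=imaging.get_image('wrist');save(im,'wrist5.png')
E
```

```text
delta [-0.1377  0.0353  0.1487] turn -0.03 at [535.5 238.4 235.7] (np.float64(-50.37457015290243), np.float64(161.14500644422984)) [ 3.141 -0.     1.482] 16.5 [ 0.7  0.2 -0.7] -0.29698603575904303
```

View pics/es.png

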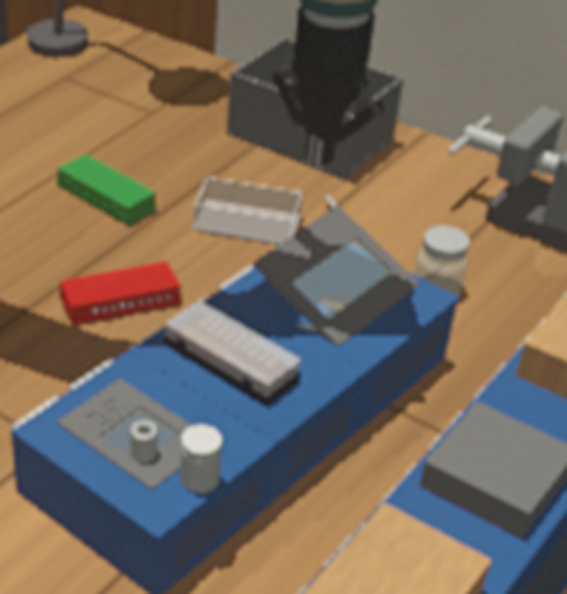

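View pics/wrist5.png

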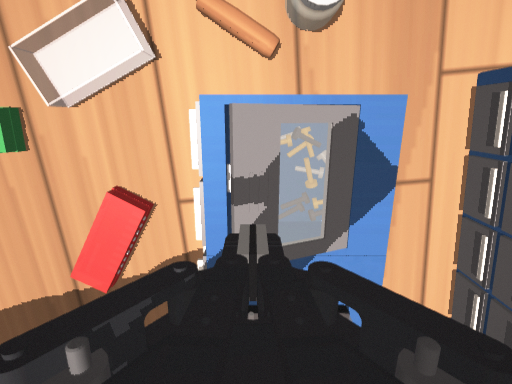

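The lid is open: its raised front edge is visible at (335,210) in the scene crop. I'll check the angle by depth, then hand in.

Run:
```python
from h import *
im=imaging.get_image('wrist')
a=dep(im,(240,140));b=dep(im,(345,140))
xa,xb=tol(a)[0],tol(b)[0];print(a,b,np.arctan2(a[2]-b[2],xb-xa))
im=imaging.get_image('scene')
for r in models.landmark_of(im,'bit_case')[:1]: print(r,tol(atz(im,r['point'],90)))
s=ctrl.read_state();print(s['clock'],s['force'])
ctrl.finish_job()
```

```text
[528.01862127 284.54920826 137.69688549] [627.89619035 272.28299409  96.13347286] 0.39190370507945127
{'point': [266.6, 171.7], 'score': 0.75} (np.float64(-159.15555355058868), np.float64(-17.655821627750147))
16.8 [ 1.10070092  0.0865164  -0.74147979]
the job is handed in; nothing more can be done
```

I pushed the bit case sideways with the open fingers, without lifting it, from the larger lid onto the plain deck. I then pressed the ribs of the larger lid with the fingers shut, and it sprang ajar as they rose. The job is handed in at 16.8 s; it reports no verdict.

- **Case:** Just before the press, the top view had it lying parallel to the cabinet, spanning about −44 to +11 mm along the cabinet's y. The allowed band for its ends is −86 to 56 mm. In the last scene picture it still lay flat in the same place.
- **Press:** The finger went down to about 86 mm, with a peak force of about 6.6 N.
- **Larger lid:** It stands ajar at about 0.39 rad, measured from depth.
- **Smaller lid and bystanders:** In the last scene picture the smaller lid looked shut, and the socket, tin, jar and loose drawer looked unmoved. I did not measure the lid or any of them, and that crop did not show the wrench or tape roll.
- **Robot:** The tool is 236 mm up, touching nothing.

**Disagreement:** In the final check, the best network detection of the case came out about 160 mm off in x. It landed on the red look-alike, so I ignored it. I did not re-measure the case's exact position after the lid opened.

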